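# Pack two bud vases into a saggar and put its lid on

## Robot

A 6-joint arm with a two-finger parallel gripper is mounted at the origin on the work surface. World frame = base frame: x ahead of the robot, y to its left, z up, the work surface at z = 0. Lengths are in mm, angles in rad, forces in N, time in s.
With the tool pointing down it reaches from about 300 to 850 mm from the base axis. Payload 4.2 kg.
Tool frame: the origin (TCP) lies midway between the tips of the shut fingers; the grasp point (between the pads) lies 19 mm behind it (ctrl.hold_point_z is the distance from the TCP to the grasp point, in mm); z points along the fingers, y is the line along which they close (so a half turn about z gives the same grasp; the last joint's range is limited). The gripper opens to 91 mm and grips with 3 to 60 N. Pads are 32 mm wide; open, the fingers measure 118 mm over their backs; the gripper's body (76 mm by 178 mm) begins 60 mm behind the grasp point.
Start: joints at [1.225, 0.32, 1.565, -0, 1.257, -0.02], TCP at [184.041, 544.768, 213.976] pointing down, gripper open.
Joint ranges: [-3.11, 3.11], [-0.84, 2.01], [0.21, 2.61], [-1.34, 4.49], [0.05, 2.63], [-2.56, 2.56]. Speed limits (rad/s): [2.57, 2.57, 3.14, 3.14, 3.14, 3.14].

## Interface

Orientations are given as a unit quaternion [x, y, z, w].
In Python, from workcell import ctrl gives the robot as it stands.
- The arm moves only by the shell command python3 -m crank 'ROWS' [OPENING] [FORCE]. ROWS is text: rows parted by semicolons, each of 4 numbers parted by spaces: the shift along the tool's x, y, z in mm, then the turn about the tool's z in degrees. A call has 1 to 20 rows; each row shifts and turns the commanded pose from where the row before left it, along the tool's axes as they then stand; what a row does not reach is not made up. A row lasts 1/10 s, in which the tool goes at most 50 mm and 8.59 degrees, less where a joint would pass 70% of its speed; a pose out of reach is approached as far as the arm can. A call is refused whole if a number of a shift passes 50 or a number of a turn 8.59, either way. A call with a gripper value outside its range is refused whole. OPENING is the opening, from -1 (shut) to 1 (fully open), set as the call begins (- or left out, the last holds). The fingers move at their own pace and stop on an object; FORCE is the grip in N (left out, the last holds). Time passes only in rows, so rows that do not move let the fingers close. It gives the time, the measured TCP pose, the force, the opening and the grip force at its end, in the units of the state.
- ctrl.get_state(): the state, without advancing time (a new reading comes with each control period).
- ctrl.grab_frame(name): name is "side" or "top" or "wrist"; returns a dict with "frame" (400x640x3 uint8, red, green, blue), "depth" (400x640 float32, mm along the optical axis (not along the pixel's ray), 0 where there is no reading), "fx", "fy", "cx", "cy" (pixels), "rvec" (rotation vector, rad) and "tvec" (3), from world to camera coordinates, as OpenCV has them; the wrist camera has in their place "T_tool_cam" (4x4, takes a point from camera to tool coordinates, whose origin is the TCP and whose axes are the flange's). Camera axes: x right, y down, z forward; pixel columns grow to the right and rows downward; lengths in mm; the calibration is good to about 2 mm. The wrist camera is an equidistant fisheye: a pixel r from the principal point sees the ray r / f radians off the axis. A picture is of the moment at which its call begins: read the wrist's pose just before it.
- ctrl.sign_off(): hands the job in; it is judged then, once.
The state is a dict: "time_s": time; "qpos": joint angles; "dq": joint speeds; "joint_torque": joint torques, N m; "ee_pos": TCP position; "orientation": TCP orientation; "force": force on the tool from outside, world axes, zero at the start; "moment": the same for the moment, N m; "gripper_width": finger opening in mm; "gripper_force": force on a finger pad.
Only numpy, scipy, OpenCV 4.12 (cv2) and the standard library are available. Lean on these libraries where they do the work, as an engineer would, in place of code of your own. Each camera call takes 0.05 s, during which the arm holds its last target. There are 200 camera calls.

## Task

Pack the saggar for the next firing: take the two round-bellied bud vases from the ware board and lower them gently into the deep round saggar, so that they stand upright on its floor side by side, clear of each other and of the wall. Then lay the saggar's lid gently over its mouth, right side up and centred so that the mouth is closed all round. The bisque chips easily, so do not drop or knock the vases, and leave the lidded jar and the other things on the shelf as they are.

Things in the scene. Friction and masses are not known exactly. Their poses are not given: they have to be found in the camera images.
- vase_a: one of two identical chalky white bisque bud vases, standing on the ware board: 122 mm high, round belly 62 mm across (widest 30 mm up), flat foot 44 mm across, straight round neck 26 mm across from 84 mm up to the rim at 122 mm (the place to grip it from above). About 0.2 kg, brittle. Origin at the centre of the foot's underside, z up along the vase; round, so its yaw means nothing
- vase_b: the other bud vase, of the same shape, size and weight as vase_a and with the same axes
- saggar: the saggar: a deep open round drum of buff fireclay with a flat floor, fixed in place (about 4 kg). 210 mm across outside, 188 mm inside, 144 mm high, wall 11 mm, floor 14 mm thick, so 130 mm deep inside; a vase goes in with 8 mm to spare below the rim. There is room for the two vases side by side, each some 46 mm from the middle. Origin at the centre of its underside on the work surface, z up
- saggar_floor (a point): centre of the saggar's inner floor, 14 mm above the work surface; z up
- saggar_mouth (a point): centre of the saggar's mouth, level with its flat rim, 144 mm above the work surface; z up
- saggar_lid: the saggar's lid, lying on the work surface handle up: a flat buff fireclay disc 214 mm across and 14 mm thick, plain underneath (it just lies on the rim), with a strap handle on top; about 0.7 kg. Origin at the centre of the underside, z up, x along the handle
- lid_handle (a point): middle of the lid handle's straight grip bar, over the lid's centre and 50 mm above its underside (36 mm above its upper face). The bar is round, 16 mm thick and straight for 50 mm along the lid's x axis, with a free space 28 mm high below it; it bends down to the lid at 44 mm either side
- ware_board: rough redwood board 340 mm long, 120 mm wide, its top 22 mm above the work surface, fixed; carries the two vases and the lidded jar in a row, about 105 mm apart, in any order. Origin at the centre of its underside, x along its length
- lidded_jar: bystander: chalky white bisque jar with a lid and button knob, straight-sided, 76 mm across and 103 mm high, on the ware board. Leave it. Origin at the centre of its underside
- dipping_cup: bystander: olive ceramic dipping cup with an ear handle, 84 mm across, 90 mm high, on the work surface. Leave it. Origin at the centre of its underside
- hydrometer: bystander: chrome hydrometer standing in its clear tube on a round white foot, 80 mm across the foot, 247 mm high, towards the far edge. Leave it. Origin at the centre of its underside
- stir_stick: bystander: flat oak stirring stick 260 mm long, 26 mm wide, 10 mm thick, lying on the work surface on the robot's side of the saggar. Leave it. Origin at the middle of its underside, x along its length
Things that resemble listed ones, but are neither listed nor needed, are in the scene too. Leave any green look-alike of the saggar_lid alone. What is shaped like the vase_a but red is not meant.

How it is judged (in metres and radians):
On the way, in this order (a step that is already met when the one before it is completed fails the run):
1. one bud vase stands upright and released on the saggar's floor, clear of the wall (((horizontal distance between vase_a and saggar below 0.06 m and z of vase_a in the frame of saggar_floor between -0.004 and 0.004 m and angle between vase_a's own z axis and vertical below 0.09 rad and linear speed of vase_a below 0.02 m/s and contact force between the fingers and vase_a below 0.1 N) or (horizontal distance between vase_b and saggar below 0.06 m and z of vase_b in the frame of saggar_floor between -0.004 and 0.004 m and angle between vase_b's own z axis and vertical below 0.09 rad and linear speed of vase_b below 0.02 m/s and contact force between the fingers and vase_b below 0.1 N))), for 0.2 s.
2. both bud vases stand upright and released on the saggar's floor, clear of each other and of the wall, the lid not yet on (horizontal distance between each of vase_a, vase_b and saggar below 0.06 m and z of vase_a in the frame of saggar_floor between -0.004 and 0.004 m and angle between each of vase_a, vase_b's own z axis and vertical below 0.09 rad and linear speed of each of vase_a, vase_b below 0.02 m/s and contact force between the fingers and vase_a below 0.1 N and z of vase_b in the frame of saggar_floor between -0.004 and 0.004 m and contact force between the fingers and vase_b below 0.1 N and horizontal distance between vase_a and vase_b above 0.064 m and horizontal distance between saggar_lid and saggar above 0.11 m), for 0.2 s.
At the end, for the whole second after the job is handed in: Both vases stand upright (within 5 degrees), at rest and released on the saggar's floor, axes at least 64 mm apart and within 60 mm of the saggar's axis (touching neither each other nor the wall); the lid lies flat on the rim, handle up, centred within 11 mm, at rest and released (horizontal distance between each of vase_a, vase_b and saggar below 0.06 m and z of vase_a in the frame of saggar_floor between -0.004 and 0.004 m and angle between each of vase_a, vase_b's own z axis and vertical below 0.09 rad and linear speed of each of vase_a, vase_b, saggar_lid below 0.02 m/s and contact force between the fingers and vase_a below 0.1 N and z of vase_b in the frame of saggar_floor between -0.004 and 0.004 m and contact force between the fingers and vase_b below 0.1 N and horizontal distance between vase_a and vase_b above 0.064 m and horizontal distance between saggar_lid and saggar_mouth below 0.011 m and z of saggar_lid in the frame of saggar_mouth between -0.004 and 0.004 m and angle between saggar_lid's own z axis and vertical below 0.03 rad and contact force between the fingers and saggar_lid below 0.1 N).
It fails at once if a bud vase is knocked or set down hard: over 30 N between it and the saggar, its lid, the other vase, the jar or the ware board (contact force between any of vase_a, vase_b and saggar above 30 N or contact force between any of vase_a, vase_b and saggar_lid above 30 N or contact force between any of vase_a, vase_b and lidded_jar above 30 N or contact force between any of vase_a, vase_b and ware_board above 30 N or contact force between vase_a and vase_b above 30 N).
It fails at once if a bud vase is let fall or rushed onto the saggar's floor (faster than 0.35 m/s in the last 20 mm) ((horizontal distance between vase_a and saggar_floor below 0.1 m and z of vase_a in the frame of saggar_floor between -0.002 and 0.02 m and linear speed of vase_a above 0.35 m/s) or (horizontal distance between vase_b and saggar_floor below 0.1 m and z of vase_b in the frame of saggar_floor between -0.002 and 0.02 m and linear speed of vase_b above 0.35 m/s)).
It fails at once if a bud vase is tipped over or laid down (tilted more than 60 degrees) (angle between any of vase_a, vase_b's own z axis and vertical above 1.05 rad).
It fails at once if the lid is dropped or banged on the saggar (over 50 N, or faster than 0.35 m/s in the last 20 mm) (contact force between saggar_lid and saggar above 50 N or (horizontal distance between saggar_lid and saggar_mouth below 0.1 m and z of saggar_lid in the frame of saggar_mouth between -0.002 and 0.02 m and linear speed of saggar_lid above 0.35 m/s)).
It fails at once if the lidded jar, dipping cup, hydrometer or stirring stick is shifted by more than 30 mm or knocked over (distance of any of lidded_jar, dipping_cup, hydrometer, stir_stick from where it was at the start of the episode above 0.03 m or angle between any of lidded_jar, dipping_cup, hydrometer, stir_stick's own z axis and vertical above 0.5 rad).
It also fails if it takes over 72 s, if anything falls off the work surface, if the arm or the gripper's body presses on something with over 40 N, if the wrist force passes 120 N, or if a joint passes its speed limit or range.

## Working session

There is one attempt and no reset: what is moved stays moved. The work goes in short steps, Python scripts to look and compute and a shell command to move; the robot and the scene stay as the last step left them, time stands still between calls to the robot, and variables do not carry over. Pictures are saved under pics/ and viewed, at most 10 in all, crops included, and the job is handed in when it is done.

```bash
mkdir -p pics; ls; python3 - <<'E'
from workcell import ctrl
import cv2,numpy as np
for n in("top","side"):
    f=ctrl.grab_frame(n); cv2.imwrite(f"pics/{n}0.png",f["frame"][:,:,::-1]); np.savez(f"{n}0.npz",**f)
    print(n,f["fx"],f["cx"],f["cy"],f["rvec"],f["tvec"],(f["depth"]>0).mean())
print(ctrl.get_state(),ctrl.hold_point_z)
E
```

```text
pics
top 517.7075805414394 319.06764400884447 193.78890903934968 [ 2.14241315 -2.19906583  0.08609011] [ -70.70483074  481.25240684 1885.06513427] 0.996171875
side 407.11326832481285 325.3504266356376 191.94401614109583 [ 2.26124063 -0.85865534  0.35191282] [-408.91062846  232.6193983  1139.56639151] 0.9961875
{'time_s': 0.1, 'qpos': array([ 1.22502087e+00,  3.20217178e-01,  1.56551016e+00, -1.03146108e-05,
        1.25738075e+00, -2.00171121e-02]), 'dq': array([ 0.00051873, -0.00156286, -0.00304953, -0.00078348, -0.00101344,
        0.00071347]), 'joint_torque': array([-1.18099804e-03, -4.13330197e+01, -2.32511258e+01,  7.28028500e-02,
        4.22356767e-02, -6.66398341e-05]), 'ee_pos': array([183.88306575, 544.35507095, 213.22873959]), 'orientation': array([ 1.62158319e-01,  9.86764463e-01, -7.45970813e-04, -1.32989163e-04]), 'force': array([-0.69218161, -0.15421271, -0.34511633]), 'moment': array([ 0.0443948 ,  0.0079562 , -0.02530639]), 'gripper_force': 0.0, 'gripper_width': 91.11180334915448} 18.8
```

View pics/top0.png

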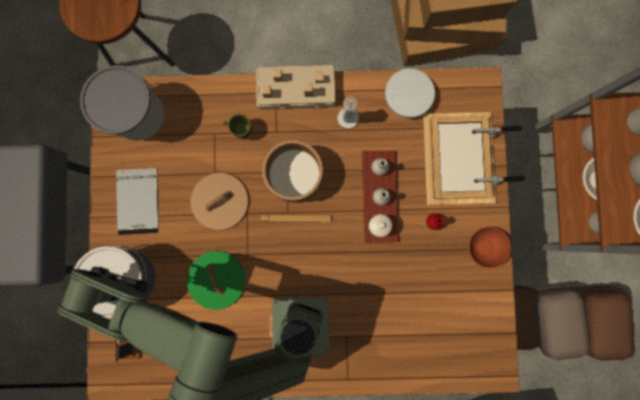

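View pics/side0.png

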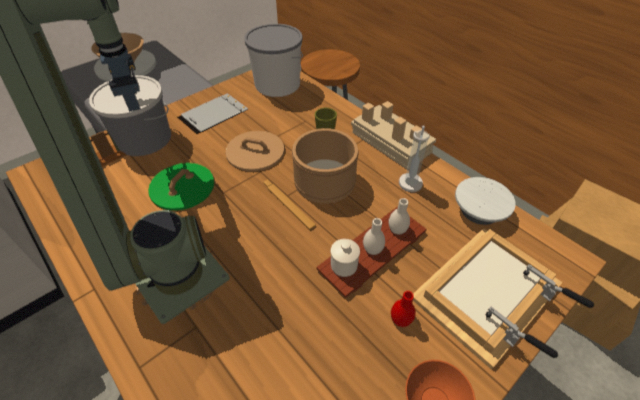

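The top view shows the saggar at (293,171), the buff lid at (219,200) with its handle tilted, and vases at (381,165) and (382,196). The jar is at (380,226), the cup at (238,125) and the hydrometer at (348,113). The side view confirms which objects are which. Next I'll measure positions from depth.

```bash
cat > h.py <<'E'
import numpy as np,cv2
def cloud(f):
    """world point per pixel (pinhole cameras)"""
    R=cv2.Rodrigues(np.array(f["rvec"],float))[0]; t=np.array(f["tvec"],float).reshape(3)
    d=np.array(f["depth"],float); v,u=np.indices(d.shape)
    c=np.dstack([(u-float(f["cx"]))/float(f["fx"])*d,(v-float(f["cy"]))/float(f["fy"])*d,d])
    return (c-t)@R
def circ(P):
    """least squares circle"""
    A=np.c_[2*P[:,:2],np.ones(len(P))]; s=np.linalg.lstsq(A,(P[:,:2]**2).sum(1),rcond=None)[0]
    return s[:2],np.sqrt(s[2]+s[0]**2+s[1]**2)
E
python3 - <<'E'
import numpy as np,cv2
from h import *
for n in("top","side"):
    f=np.load(n+"0.npz"); P=cloud(f); Z=P[...,2]
    print(n,"table z",np.median(Z[300:310,400:420]) if n=="top" else np.median(Z[240:250,230:240]))
    def sel(c,r,z0,z1):
        m=(np.hypot(P[...,0]-c[0],P[...,1]-c[1])<r)&(Z>z0)&(Z<z1); return P[m]
    if n=="top":
        sg=P[171,293][:2]; ld=P[195,205][:2]; v1=P[165,381][:2]; v2=P[196,382][:2]; j=P[226,380][:2]
        for k in(sg,ld,v1,v2,j): print("seed",k.round())
    q=sel(sg,130,138,150); print("saggar rim",len(q),circ(q),((q[:,:2].max(0)+q[:,:2].min(0))/2),np.ptp(q[:,:2],axis=0),np.median(q[:,2]))
    q=sel(sg,60,5,30); print(" floor z",np.median(q[:,2]))
    q=sel(ld,150,8,22); print("lid",len(q),(q[:,:2].max(0)+q[:,:2].min(0))/2,np.ptp(q[:,:2],axis=0),np.median(q[:,2]))
    q=sel(ld,80,35,70); c=q[:,:2].mean(0); w=np.linalg.svd(q[:,:2]-c)[2][0]; print("handle",len(q),c,np.degrees(np.arctan2(w[1],w[0])),q[:,2].max())
    for k in(v1,v2,j):
        q=sel(k,35,130,150); print("vase top",len(q),q[:,:2].mean(0) if len(q) else 0,q[:,2].max() if len(q) else 0)
        q=sel(k,45,35,120); print("  body",len(q),q[:,:2].mean(0),circ(q[(q[:,2]<65)]) if (q[:,2]<65).sum()>5 else 0)
E
```

```text
top table z 0.8064881288292571
seed [567.  11.]
seed [486. 337.]
seed [ 562. -300.]
seed [ 455. -301.]
seed [ 353. -292.]
saggar rim 502 (array([555.64690924,   5.55342603]), np.float64(99.18232387365605)) [555.76665614   5.63817117] [206.94851316 205.53808358] 144.18817579332307
 floor z 15.448628115466958
lid 2106 [486.44009673 334.67950428] [294.15928339 295.05389569] 14.090250023641513
handle 98 [461.10567889 290.94993356] 123.382159894692 68.27727872557769
vase top 30 [ 571.15468564 -308.01286099] 149.39965523750308
  body 198 [ 564.72573344 -302.73806573] (array([ 566.49579633, -302.67881189]), np.float64(26.634640877372853))
vase top 24 [ 462.0510392  -308.50732458] 149.76044155034572
  body 202 [ 458.41300144 -303.89496528] (array([ 461.23356596, -309.92893323]), np.float64(30.93082533745089))
vase top 3 [ 360.32219384 -294.77282195] 133.90789266857814
  body 368 [ 356.79326432 -294.57061235] (array([ 357.28810402, -303.26637294]), np.float64(44.316285350243085))
side table z 0.7113352028606368
saggar rim 627 (array([552.43031498,   9.01618453]), np.float64(99.15539362672635)) [554.10465244   9.28365478] [211.09691075 211.42679892] 144.49328849818977
 floor z 15.81298607916886
lid 1573 [488.1457583  292.21727191] [267.45036259 209.8117304 ] 15.23834409171664
handle 105 [459.24116406 289.24828618] -55.068810630450734 62.59798512956742
vase top 75 [ 568.41648866 -303.64882422] 149.45398725311273
  body 407 [ 555.4633544  -311.87491503] (array([ 569.98588061, -302.769605  ]), np.float64(29.595306805001993))
vase top 79 [ 459.48327143 -304.64631106] 149.00238131938332
  body 425 [ 447.32113923 -313.98988478] (array([ 461.05468487, -303.57835205]), np.float64(29.900897057668757))
vase top 0 0 0
  body 823 [ 344.5825035  -302.94083203] (array([ 355.81840541, -292.55003763]), np.float64(36.92139099751823))
```

```bash
python3 -m crank '0 0 -30 0;0 0 -30 0;0 0 -30 0;0 0 -30 7.9;0 0 0 7.9;0 0 0 7.9;0 0 0 7.9;0 0 0 7.9;0 0 0 7.9;0 0 0 7.9;0 0 0 7.9;0 0 0 8.1;0 0 0 0;0 0 0 0' 0.4 15; python3 - <<'E'
import numpy as np
from h import *
P=cloud(np.load("top0.npz")); print(P[113,348],P[105,350],P[125,238],P[218,295])
from workcell import ctrl; print(ctrl.get_state()["orientation"])
E
```

```text
time_s: 1.5
ee_pos: [184.0, 544.6, 333.6]
orientation: [0.706, 0.708, -0.0, 0.0]
force: [0.3, 0.2, -1.0]
gripper_width: 63.9
gripper_force: 0.0
[ 744.4477611  -191.66570461  160.4455516 ] [ 757.91472748 -196.33270847  215.58430912] [747.91553922 214.77121227   8.40395378] [392.91444888   7.90826027  10.49000785]
[ 7.05860776e-01  7.08350522e-01 -2.97897140e-04  1.20659829e-04]
```

```bash
python3 -m crank '-20 10 0 0;-40 20 0 0;-45 20 0 0;-45 20 0 0;-45 20 0 0;-45 20 0 0;-45 20 0 0;-45 20 0 0;-45 20 0 0;-45 20 0 0;-45 20 0 0;-45 20 0 0;-45 20 0 0;-45 20 0 0;-45 20 0 0;-45 20 0 0;-45 20 0 0;-45 20 0 0;-40 20 0 0;-30 15 0 0'; python3 -m crank '0 0 0 0;0 0 0 0'; python3 - <<'E'
from workcell import ctrl
import cv2,numpy as np
s=ctrl.get_state(); f=ctrl.grab_frame("wrist"); np.savez("w1.npz",**f,p=s["ee_pos"],q=s["orientation"]); cv2.imwrite("pics/w1.png",f["frame"][:,:,::-1]); print(f["T_tool_cam"],f["fx"],f["cx"],f["cy"])
E
```

```text
time_s: 3.5
ee_pos: [570.1, -307.7, 333.0]
orientation: [0.707, 0.708, -0.0, -0.0]
force: [-0.2, 1.0, -0.8]
gripper_width: 64.0
gripper_force: 0.0
time_s: 3.7
ee_pos: [569.4, -305.2, 332.9]
orientation: [0.707, 0.708, -0.0, -0.001]
force: [-0.4, 1.0, 0.6]
gripper_width: 63.9
gripper_force: 0.0
[[-1.18297491e-03 -9.67739593e-01 -2.51949757e-01  7.03560301e+01]
 [ 9.99999246e-01 -1.22778081e-03  2.06314195e-05 -9.70250452e-01]
 [-3.29304918e-04 -2.51949543e-01  9.67740316e-01 -1.72415521e+02]
 [ 0.00000000e+00  0.00000000e+00  0.00000000e+00  1.00000000e+00]] 309.70691628693146 311.61029344435724 194.1057403505818
```

View pics/w1.png

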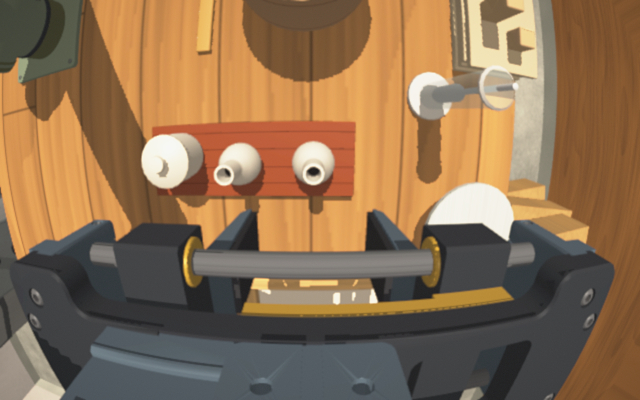

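The wrist view shows vase mouths at about (313,172) and (222,175), with the jar at (165,165). I'll cast these rays onto z = 144.

```bash
cat >> h.py <<'E'
def wray(f,u,v,z):
    """wrist fisheye pixel -> world point on the plane of height z"""
    from scipy.spatial.transform import Rotation as R
    x,y=u-float(f["cx"]),v-float(f["cy"]); r=np.hypot(x,y); a=r/float(f["fx"])
    d=np.array([np.sin(a)*x/r,np.sin(a)*y/r,np.cos(a)]); T=f["T_tool_cam"]; Q=R.from_quat(f["q"])
    o=f["p"]+Q.apply(T[:3,3]); d=Q.apply(T[:3,:3]@d); return o+d*(z-o[2])/d[2]
E
python3 - <<'E'
from h import *
f=np.load("w1.npz"); g=cv2.cvtColor(f["frame"],cv2.COLOR_RGB2GRAY)
for u,v in((313,172),(222,175)):
    w=g[v-14:v+15,u-14:u+15]; m=(w<110).astype(np.uint8)
    n,l,s,c=cv2.connectedComponentsWithStats(m)
    k=min(range(1,n),key=lambda i:np.hypot(*(c[i]-14))); p=c[k]+[u-14,v-14]
    print(p,s[k],wray(f,*p,143))
E
```

```text
[313.06097561 171.2195122 ] [ 8  9 13  9 82] [ 569.86352446 -300.77165736  143.        ]
[226.5862069 172.       ] [16  8  6  7 29] [ 464.43680107 -301.05222553  143.        ]
```

```bash
python3 -m crank '2 0 20 0;0 0 35 0;0 0 40 0;0 0 40 0;0 0 35 0;0 0 25 0;0 0 15 0;0 0 10 0;0 0 5 0;0 0 0 0;0 0 0 0' 0.4 12; python3 -m crank '0 0 0 0;0 0 0 0;0 0 0 0;0 0 0 0;0 0 0 0;0 0 0 0;0 0 0 0;0 0 0 0' -0.6 12
```

```text
time_s: 4.85
ee_pos: [570.1, -303.0, 110.1]
orientation: [0.707, 0.707, 0.0, 0.001]
force: [-0.4, -0.9, 0.1]
gripper_width: 64.0
gripper_force: 0.0
time_s: 5.65
ee_pos: [569.6, -303.0, 108.9]
orientation: [0.707, 0.707, 0.0, 0.0]
force: [0.9, -0.5, -1.4]
gripper_width: 25.7
gripper_force: 12.0
```

```bash
python3 -m crank '0 0 -5 0;0 0 -10 0;0 0 -20 0;0 0 -35 0;0 0 -35 0;0 0 -35 0;0 0 -25 0;0 0 -10 0;0 0 0 0;0 0 0 0'; python3 -m crank '10 0 0 0;20 0 0 0;30 -2 0 0;35 -2 0 0;35 -2 0 0;35 -2 0 0;35 -2 0 0;35 -2 0 0;35 -2 0 0;30 -1 0 0;25 0 0 0;15 0 0 0;10 0 0 0;6 0 0 0;0 0 0 0;0 0 0 0;0 0 0 0;0 0 0 0'; python3 - <<'E'
from workcell import ctrl
import cv2,numpy as np
f=ctrl.grab_frame("side"); cv2.imwrite("pics/s1.png",f["frame"][:,:,::-1])
s=ctrl.get_state(); f=ctrl.grab_frame("wrist"); np.savez("w2.npz",**f,p=s["ee_pos"],q=s["orientation"]); cv2.imwrite("pics/w2.png",f["frame"][:,:,::-1])
E
python3 -c "
import cv2,numpy as np
cv2.imwrite('pics/c1.png',np.vstack([cv2.imread('pics/s1.png')[:280],cv2.imread('pics/w2.png')[:300]]))"
```

```text
time_s: 6.65
ee_pos: [568.9, -302.7, 282.5]
orientation: [0.707, 0.707, -0.0, -0.001]
force: [0.1, 0.6, -2.3]
gripper_width: 25.9
gripper_force: 12.0
time_s: 8.45
ee_pos: [554.4, 52.2, 283.9]
orientation: [0.707, 0.707, -0.0, 0.0]
force: [0.5, -0.7, -2.0]
gripper_width: 25.5
gripper_force: 12.0
```

View pics/c1.png

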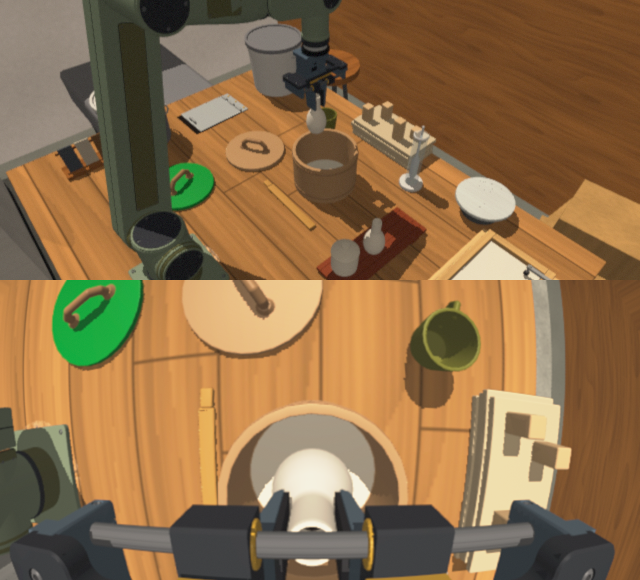

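The side view shows the vase held upright over the saggar. In the wrist view the rim runs from column 218 to 407, centred on the tool, with its far edge at about (312,123). I'll check that edge against the expected centre.

```bash
python3 - <<'E'
from h import *
f=np.load("w2.npz"); print(wray(f,312,123,144),wray(f,219,205,144),wray(f,407,205,144), wray(f,260,30,14))
E
python3 -m crank '0 0 15 0;0 0 25 0;0 0 30 0;0 0 30 0;0 0 25 0;0 0 20 0;0 0 10 0;0 0 10 0;0 0 5 0;0 0 0 0;0 0 0 0'
```

```text
[553.94363162 114.89233566 144.        ] [452.93931265  29.37174121 144.        ] [657.1330328  29.0012724 144.       ] [480.07558702 249.98051872  14.        ]
time_s: 9.65
ee_pos: [554.9, 53.0, 114.7]
orientation: [0.707, 0.707, 0.001, 0.0]
force: [-0.5, 0.1, -1.8]
gripper_width: 25.8
gripper_force: 12.0
```

```bash
python3 -m crank '0 0 4 0;0 0 3 0;0 0 2 0;0 0 2 0;0 0 1 0;0 0 0.5 0;0 0 0 0;0 0 0 0'; python3 -m crank '0 0 0.5 0;0 0 0.5 0;0 0 0.5 0;0 0 0 0'
```

```text
time_s: 10.45
ee_pos: [554.4, 53.0, 101.5]
orientation: [0.707, 0.707, 0.0, 0.0]
force: [-0.6, 0.7, -1.2]
gripper_width: 25.9
gripper_force: 12.0
time_s: 10.85
ee_pos: [554.8, 53.0, 100.8]
orientation: [0.707, 0.707, 0.001, 0.0]
force: [-0.6, 0.8, 6.0]
gripper_width: 25.8
gripper_force: 12.0
```

```bash
python3 -m crank '0 0 0 0;0 0 0 0;0 0 0 0;0 0 0 0;0 0 0 0' 0.05; python3 -m crank '0 0 -5 0;0 0 -15 0;0 0 -25 0;0 0 -35 0;0 0 -35 0;0 0 -35 0;0 0 -30 0;0 0 -25 0;0 0 -15 0;0 0 0 0;0 0 0 0'
```

```text
time_s: 11.35
ee_pos: [554.2, 53.0, 99.8]
orientation: [0.707, 0.707, -0.0, -0.0]
force: [0.2, -0.5, 0.3]
gripper_width: 47.7
gripper_force: 0.0
time_s: 12.45
ee_pos: [554.0, 52.9, 319.6]
orientation: [0.707, 0.707, -0.0, -0.0]
force: [-0.2, 0.1, -0.3]
gripper_width: 48.3
gripper_force: 0.0
```

```bash
python3 -m crank '-15 -5 0 0;-30 -8 0 0;-40 -11 0 0;-42 -11 0 0;-45 -11 0 0;-45 -11 0 0;-45 -11 0 0;-40 -11 0 0;-30 -10 0 0;-20 -5 0 0;-5 0 0 0;0 0 0 0;0 0 0 0;0 0 0 0' 0.4; python3 - <<'E'
from workcell import ctrl
from h import *
s=ctrl.get_state(); f=ctrl.grab_frame("wrist"); f.update(p=s["ee_pos"],q=s["orientation"]); cv2.imwrite("pics/w3.png",f["frame"][:,:,::-1])
g=cv2.cvtColor(f["frame"],cv2.COLOR_RGB2GRAY); u,v=313,175
w=g[v-18:v+19,u-18:u+19]; n,l,st,c=cv2.connectedComponentsWithStats((w<110).astype(np.uint8))
for i in range(1,n): print(st[i],wray(f,*(c[i]+[u-18,v-18]),143))
P=cloud(ctrl.grab_frame("top"))
for c in((554.5,53),):
    q=P[(np.hypot(P[...,0]-c[0],P[...,1]-c[1])<22)&(P[...,2]>120)&(P[...,2]<141)]; print(len(q),q.mean(0),q[:,2].max())
E
```

```text
time_s: 13.85
ee_pos: [460.8, -303.0, 319.9]
orientation: [0.706, 0.708, 0.0, -0.0]
force: [0.9, 0.3, -0.2]
gripper_width: 63.7
gripper_force: 0.0
[11 15 13  8 81] [ 460.58889303 -301.23418108  143.        ]
[  0  20  37  17 254] [ 462.64586631 -316.53674035  143.        ]
24 [556.00747131  47.99766862 133.4506718 ] 140.41373840415514
```

```bash
python3 -m crank '0 0 20 0;0 0 35 0;0 0 40 0;0 0 40 0;0 0 35 0;0 0 20 0;0 0 10 0;0 0 6 0;0 0 5 0;0 0 0 0;0 0 0 0' 0.4 12; python3 -m crank '0 0 0 0;0 0 0 0;0 0 0 0;0 0 0 0;0 0 0 0;0 0 0 0;0 0 0 0;0 0 0 0' -0.6 12
```

```text
time_s: 15.05
ee_pos: [461.1, -304.4, 109.8]
orientation: [0.707, 0.707, 0.0, 0.001]
force: [1.2, -0.4, 0.3]
gripper_width: 63.9
gripper_force: 0.0
time_s: 15.85
ee_pos: [460.6, -304.1, 108.9]
orientation: [0.707, 0.707, 0.0, 0.0]
force: [0.5, 0.1, -0.4]
gripper_width: 25.7
gripper_force: 12.0
```

```bash
python3 -m crank '0 0 -5 0;0 0 -10 0;0 0 -20 0;0 0 -35 0;0 0 -35 0;0 0 -35 0;0 0 -25 0;0 0 -10 0;0 0 0 0;0 0 0 0'; python3 -m crank '10 4 0 0;20 8 0 0;30 10 0 0;35 12 0 0;35 12 0 0;35 12 0 0;30 11 0 0;25 10 0 0;20 8 0 0;15 5 0 0;8 2 0 0;2 0 0 0;0 0 0 0;0 0 0 0;0 0 0 0;0 0 0 0'
```

```text
time_s: 16.85
ee_pos: [459.9, -303.7, 282.6]
orientation: [0.707, 0.707, -0.0, -0.001]
force: [-0.1, -0.4, -1.7]
gripper_width: 25.3
gripper_force: 12.0
time_s: 18.45
ee_pos: [554.2, -39.7, 284.0]
orientation: [0.707, 0.707, 0.0, 0.0]
force: [-0.2, -0.1, -1.1]
gripper_width: 25.5
gripper_force: 12.0
```

```bash
python3 -m crank '0 0 15 0;0 0 25 0;0 0 30 0;0 0 30 0;0 0 25 0;0 0 20 0;0 0 10 0;0 0 10 0;0 0 5 0;0 0 0 0;0 0 0 0'
```

```text
time_s: 19.55
ee_pos: [555.0, -39.1, 114.7]
orientation: [0.707, 0.707, 0.001, 0.001]
force: [-0.6, -0.3, -1.7]
gripper_width: 25.6
gripper_force: 12.0
```

```bash
python3 -m crank '0 0 4 0;0 0 3 0;0 0 2 0;0 0 2 0;0 0 1 0;0 0 0.5 0;0 0 0 0;0 0 0 0'; python3 -m crank '0 0 0.5 0;0 0 0.5 0;0 0 0.5 0;0 0 0 0'
```

```text
time_s: 20.35
ee_pos: [554.4, -39.0, 101.5]
orientation: [0.707, 0.707, 0.0, 0.0]
force: [0.1, -0.3, -1.5]
gripper_width: 26.0
gripper_force: 12.0
time_s: 20.75
ee_pos: [554.9, -39.0, 100.7]
orientation: [0.707, 0.707, 0.0, 0.001]
force: [-0.9, 0.1, 5.3]
gripper_width: 25.8
gripper_force: 12.0
```

```bash
python3 -m crank '0 0 0 0;0 0 0 0;0 0 0 0;0 0 0 0;0 0 0 0' 0.05; python3 -m crank '0 0 -5 0;0 0 -15 0;0 0 -25 0;0 0 -35 0;0 0 -35 0;0 0 -35 0;0 0 -25 0;0 0 -15 0;0 0 0 0;0 0 0 0'; python3 -m crank '15 -4 0 0;30 -9 0 0;35 -10 0 0;40 -11 0 0;40 -11 0 0;40 -12 0 0;40 -12 0 0;35 -10 0 0;30 -9 0 0;20 -6 0 0;4 0 0 -6.6;0 0 0 -6.6;0 0 0 -6.6;0 0 0 -6.6;0 0 0 -6.6;0 0 0 0;0 0 0 0;0 0 0 0' 0.2; python3 - <<'E'
from workcell import ctrl
from h import *
s=ctrl.get_state(); f=ctrl.grab_frame("wrist"); np.savez("w4.npz",**f,p=s["ee_pos"],q=s["orientation"]); a=f["frame"][:,:,::-1]
f=ctrl.grab_frame("top"); np.savez("top2.npz",**f); b=cv2.resize(f["frame"][60:260,160:460,::-1],None,fx=2,fy=2)
b=cv2.copyMakeBorder(b,0,0,0,40,0); cv2.imwrite("pics/c2.png",np.vstack([b[:260],a[:320]]))
E
```

```text
time_s: 21.25
ee_pos: [554.3, -39.0, 99.7]
orientation: [0.707, 0.707, -0.0, -0.0]
force: [-0.5, 0.2, 0.2]
gripper_width: 47.7
gripper_force: 0.0
time_s: 22.25
ee_pos: [554.1, -39.0, 289.6]
orientation: [0.707, 0.707, -0.0, -0.0]
force: [0.4, -0.5, -0.9]
gripper_width: 48.2
gripper_force: 0.0
time_s: 24.05
ee_pos: [459.8, 290.1, 289.5]
orientation: [0.477, 0.879, -0.0, -0.0]
force: [-0.2, 0.6, 0.4]
gripper_width: 54.8
gripper_force: 0.0
```

View pics/c2.png

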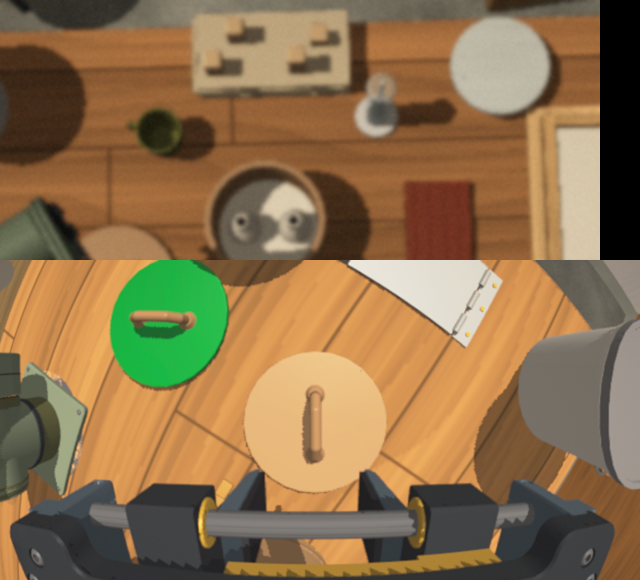

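Both vases stand in the saggar. In the wrist view the lid is centred near (315,161), and its handle runs along column 315, aligned with the tool's x axis. I'll fit the lid centre and handle angle.

```bash
python3 - <<'E'
from h import *
f=np.load("w4.npz"); hsv=cv2.cvtColor(f["frame"],cv2.COLOR_RGB2HSV); print(hsv[130,270],hsv[150,350],hsv[165,315],hsv[100,245])
H=hsv[130,270].astype(int)
m=(np.abs(hsv.astype(int)-H)<[6,30,40]).all(2).astype(np.uint8)
m=cv2.morphologyEx(m,cv2.MORPH_OPEN,np.ones((3,3)))
cs=[c for c in cv2.findContours(m,0,2)[0] if cv2.pointPolygonTest(c,(270,130),False)>=0]; c=cv2.convexHull(cs[0])[:,0]
c=c[c[:,1]<205]; P=np.array([wray(f,u,v,13) for u,v in c.astype(float)])
print("lid",circ(P),c.min(0),c.max(0))
k=(hsv[110:210,295:335,2]<H[2]-25)&(hsv[110:210,295:335,0]<H[0]+4)
rows=[(x.mean()+295,y+110) for y in range(100) if len(x:=np.where(k[y])[0])>3]
a=np.array([wray(f,u,v,50) for u,v in rows]); print(len(a),a[0],a[-1]); 
for uv in((315,132),(316,192),(309,161),(322,161)): print(uv,wray(f,*uv,50))
d=wray(f,316,185,50)-wray(f,315,140,50); print(np.degrees(np.arctan2(d[1],d[0])))
print(np.degrees(2*np.arctan2(f['q'][1],f['q'][0]))-90)
# vases in saggar
f=np.load("top2.npz"); P=cloud(f)
for c in((554,53),(554,-39)):
    q=P[(np.hypot(P[...,0]-c[0],P[...,1]-c[1])<25)&(P[...,2]>128)&(P[...,2]<142)]; print("vase",len(q),q.mean(0))
q=P[(np.hypot(P[...,0]-554,P[...,1]-7)<125)&(P[...,2]>138)&(P[...,2]<150)]; q=q[np.hypot(q[:,0]-554,q[:,1]-7)>85]; print(circ(q))
E
```

```text
[ 18 117 234] [ 17 118 234] [ 14 128 214] [ 15 156 220]
lid (array([462.69367499, 292.06599285]), np.float64(106.9355187314668)) [243  91] [386 204]
78 [428.93554649 337.5825516   50.        ] [484.02048921 247.40444637  50.        ]
(315, 132) [436.05601105 332.66810762  50.        ]
(316, 192) [481.83485513 264.70787759  50.        ]
(309, 161) [450.52538668 295.58112736  50.        ]
(322, 161) [465.1711622  305.07363713  50.        ]
-55.72092441332733
32.95718311251443
vase 23 [555.86040626  47.74464436 135.65874141]
vase 23 [555.06982915 -44.18920445 135.42585318]
(array([555.48754922,   5.51677632]), np.float64(99.17016576428004))
```

```bash
python3 -m crank '0 3.5 10 -1.2;0 0 30 0;0 0 40 0;0 0 40 0;0 0 40 0;0 0 35 0;0 0 25 0;0 0 15 0;0 0 10 0;0 0 7 0;0 0 3 0;0 0 2 0;0 0 0 0;0 0 0 0' 0.2 30; python3 -m crank '0 0 0 0;0 0 0 0;0 0 0 0;0 0 0 0;0 0 0 0;0 0 0 0;0 0 0 0;0 0 0 0' -0.9 30
```

```text
time_s: 25.55
ee_pos: [463.5, 292.1, 33.6]
orientation: [0.468, 0.884, 0.001, 0.0]
force: [-0.2, 0.2, 0.6]
gripper_width: 54.9
gripper_force: 0.0
time_s: 26.35
ee_pos: [463.5, 292.1, 33.0]
orientation: [0.468, 0.884, 0.0, 0.0]
force: [1.6, 1.0, -0.6]
gripper_width: 15.3
gripper_force: 30.0
```

```bash
python3 -m crank '0 0 -3 0;0 0 -8 0;0 0 -15 0;0 0 -25 0;0 0 -35 0;0 0 -35 0;0 0 -35 0;0 0 -25 0;0 0 -15 0;0 0 -10 0;0 0 0 0;0 0 0 0'; python3 -m crank '-7 -2 0 0;-14 -4 0 0;-21 -6 0 0;-25 -8 0 0;-28 -8 0 0;-30 -9 0 0;-30 -9 0 0;-30 -9 0 0;-30 -9 0 0;-25 -7 0 0;-20 -6 0 0;-13 -4 0 0;-8 -1.5 0 0;-4 -0.5 0 0;0 0 0 0;0 0 0 0;0 0 0 0;0 0 0 0' ; python3 - <<'E'
from workcell import ctrl
from h import *
s=ctrl.get_state(); f=ctrl.grab_frame("wrist"); np.savez("w5.npz",**f,p=s["ee_pos"],q=s["orientation"]); a=f["frame"][:,:,::-1]
f=ctrl.grab_frame("side"); np.savez("s5.npz",**f); cv2.imwrite("pics/c3.png",np.vstack([f["frame"][:280,:,::-1],a[:320]]))
print(s["orientation"])
E
```

```text
time_s: 27.55
ee_pos: [462.4, 291.3, 237.8]
orientation: [0.468, 0.884, -0.001, -0.001]
force: [0.6, -0.3, -7.8]
gripper_width: 15.3
gripper_force: 30.0
time_s: 29.35
ee_pos: [554.7, 10.2, 239.0]
orientation: [0.467, 0.884, 0.0, -0.0]
force: [0.3, -0.5, -8.1]
gripper_width: 14.9
gripper_force: 30.0
[ 4.67250485e-01  8.84124975e-01  8.80727725e-05 -6.99932179e-05]
```

View pics/c3.png

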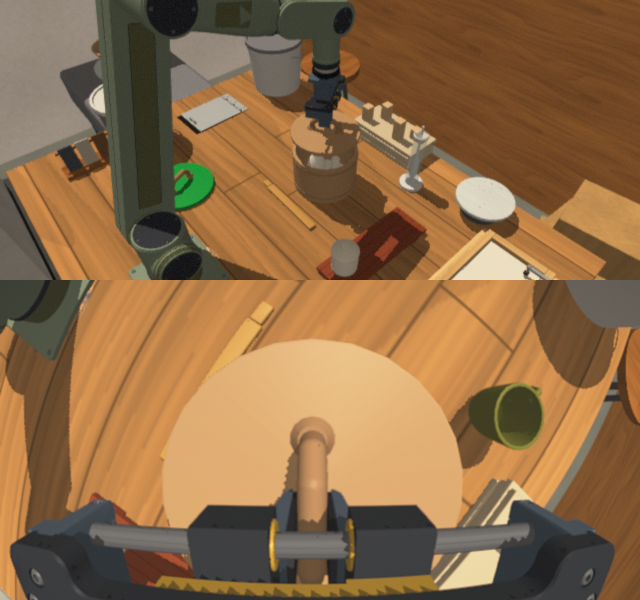

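The lid hangs level over the saggar. I'll compare its centre with the saggar's rim in the same side camera, and fit it in the wrist view too.

```bash
python3 - <<'E'
from h import *
f=np.load("s5.npz"); P=cloud(f); Z=P[...,2]
m=(np.hypot(P[...,0]-554,P[...,1]-9)<125)&(Z>211)&(Z<227); q=P[m]
print("lid side",len(q),(q[:,:2].max(0)+q[:,:2].min(0))/2,np.ptp(q[:,:2],axis=0),np.median(q[:,2]))
A=np.c_[q[:,:2],np.ones(len(q))]; print("tilt",np.linalg.lstsq(A,q[:,2],rcond=None)[0])
h=cv2.convexHull(q[:,:2].astype(np.float32))[:,0]; print("hull circ",circ(h))
g=np.load("side0.npz"); R=cloud(g); q=R[(np.hypot(R[...,0]-554,R[...,1]-9)<125)&(R[...,2]>140)&(R[...,2]<149)]
print("rim hull",circ(cv2.convexHull(q[:,:2].astype(np.float32))[:,0]))
f=np.load("w5.npz"); hsv=cv2.cvtColor(f["frame"],cv2.COLOR_RGB2HSV); H=hsv[150,250].astype(int)
m=(np.abs(hsv.astype(int)-H)<[6,30,40]).all(2).astype(np.uint8); m=cv2.morphologyEx(m,cv2.MORPH_OPEN,np.ones((5,5)))
c=[c for c in cv2.findContours(m,0,2)[0] if cv2.pointPolygonTest(c,(250,150),False)>=0][0]; c=cv2.convexHull(c)[:,0]
c=c[(c[:,1]<160)&((c[:,0]>250)|(c[:,0]<180)|(c[:,1]>150))]
print("lid wrist",circ(np.array([wray(f,u,v,220) for u,v in c.astype(float)])),len(c))
E
```

```text
lid side 2085 [554.45311212   9.18116895] [216.8183531  214.10406878] 221.12849566247448
tilt [8.51635783e-03 9.17929208e-03 2.16398917e+02]
hull circ (array([553.15980205,   8.93695591]), np.float64(106.84341971807058))
rim hull (array([553.34272231,  10.12523477]), np.float64(104.90471124285123))
lid wrist (array([545.08511865,  16.96622743]), np.float64(101.65366647568554)) 18
```

Lid and rim agree to about 1 mm in the side camera. The wrist fit gives the wrong radius because it only sees a partial arc, so I'm discarding it. Lowering now.

```bash
python3 -m crank '0 0 8 0;0 0 12 0;0 0 12 0;0 0 10 0;0 0 6 0;0 0 4 0;0 0 3 0;0 0 2 0;0 0 1 0;0 0 0 0;0 0 0 0;0 0 0 0'; python3 -m crank '0 0 1 0;0 0 1 0;0 0 0.5 0;0 0 0 0;0 0 0 0'
```

```text
time_s: 30.65
ee_pos: [555.0, 9.5, 181.2]
orientation: [0.468, 0.884, 0.0, 0.0]
force: [-0.2, 0.4, -7.6]
gripper_width: 15.3
gripper_force: 30.0
time_s: 31.15
ee_pos: [554.9, 9.5, 178.5]
orientation: [0.468, 0.884, 0.0, 0.0]
force: [-0.6, 0.0, -8.3]
gripper_width: 15.0
gripper_force: 30.0
```

```bash
python3 -m crank '0 0 0.5 0;0 0 0.5 0;0 0 0 0;0 0 0 0'; python3 -m crank '0 0 0.5 0;0 0 0 0;0 0 0 0'
```

```text
time_s: 31.55
ee_pos: [554.8, 9.5, 177.4]
orientation: [0.468, 0.884, 0.0, -0.0]
force: [0.3, 0.4, -7.4]
gripper_width: 14.9
gripper_force: 30.0
time_s: 31.85
ee_pos: [555.0, 9.6, 177.0]
orientation: [0.468, 0.884, 0.0, 0.0]
force: [0.3, 0.4, -7.8]
gripper_width: 15.3
gripper_force: 30.0
```

```bash
python3 -m crank '0 0 0.5 0;0 0 0 0;0 0 0 0'; python3 -m crank '0 0 0.4 0;0 0 0 0;0 0 0 0'
```

```text
time_s: 32.15
ee_pos: [554.9, 9.5, 177.0]
orientation: [0.468, 0.884, 0.0, 0.0]
force: [-2.0, 0.2, -1.7]
gripper_width: 15.0
gripper_force: 30.0
time_s: 32.45
ee_pos: [555.0, 9.5, 177.0]
orientation: [0.468, 0.884, 0.0, 0.0]
force: [-2.8, -0.4, 4.9]
gripper_width: 15.3
gripper_force: 30.0
```

Seated. Releasing, then retreating straight up.

```bash
python3 -m crank '0 0 0 0;0 0 0 0;0 0 0 0;0 0 0 0;0 0 0 0;0 0 0 0' 0.1; python3 -m crank '0 0 -5 0;0 0 -15 0;0 0 -25 0;0 0 -35 0;0 0 -35 0;0 0 -30 0;0 0 -15 0;0 0 0 0;0 0 0 0;0 0 0 0'; python3 - <<'E'
from workcell import ctrl
from h import *
f=ctrl.grab_frame("side"); P=cloud(f); cv2.imwrite("pics/c4.png",f["frame"][:,:,::-1])
q=P[(np.hypot(P[...,0]-554,P[...,1]-9)<125)&(P[...,2]>150)&(P[...,2]<165)]
print(circ(cv2.convexHull(q[:,:2].astype(np.float32))[:,0]),np.median(q[:,2]))
E
```

```text
time_s: 33.05
ee_pos: [554.9, 9.5, 176.0]
orientation: [0.468, 0.884, 0.0, 0.0]
force: [0.9, 0.1, 0.1]
gripper_width: 50.2
gripper_force: 0.0
time_s: 34.05
ee_pos: [554.2, 9.5, 334.6]
orientation: [0.468, 0.884, -0.001, -0.001]
force: [-0.2, 0.0, -0.5]
gripper_width: 50.4
gripper_force: 0.0
(array([553.37077598,   9.15797249]), np.float64(107.24577331283992)) 159.21320846155265
```

View pics/c4.png

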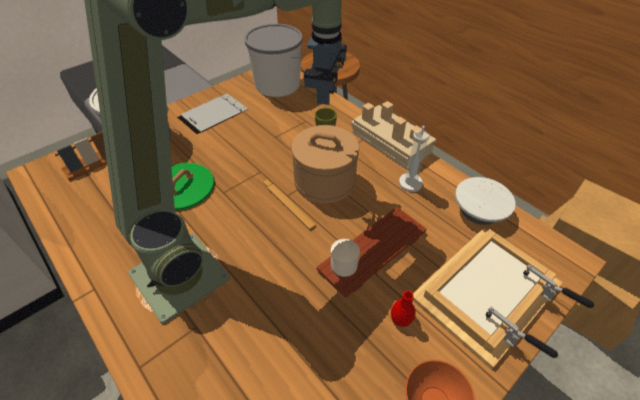

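The lid lies flat and centred on the saggar at about (325,150). The jar, cup, hydrometer and stick have not moved.

```bash
python3 -c "
from workcell import ctrl
print(ctrl.sign_off())"
```

```text
the job is handed in; nothing more can be done
None
```

I packed both bud vases upright in the saggar and laid the lid on its rim, centred to about 1 mm by the side camera, then handed the job in at about 34 s (no verdict was returned); the jar, cup, hydrometer and stick looked unmoved in the last picture.

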